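# Take the middle tier out of the organiser

### The arm

A 7-joint arm with a two-finger parallel gripper is mounted at the origin on the work surface. World frame = base frame: x ahead of the robot, y to its left, z up, the work surface at z = 0. Lengths are in m, angles in rad, forces in N, time in s.
With the tool pointing down it reaches from about 0.425 to 0.875 m from the base axis. Payload 9.9 kg.
Tool frame: the origin (TCP) lies midway between the tips of the shut fingers; the grasp point (between the pads) lies 19 mm behind it; x points along the fingers, y is the direction in which the jaws open and shut, and the axes are right-handed (so a half turn about x gives the same grasp; the last joint's range is limited). The gripper opens to 85 mm and grips with 20 to 120 N. Pads are 22 mm wide; open, the fingers measure 114 mm over their backs; the gripper's body (76 mm by 85 mm) begins 54 mm behind the grasp point. The pads swing forward as they close: fully open they stand 13 mm farther back than shut.
Start: joints at [1.212, 0.576, 0.025, 1.437, -0.015, 1.129, -0.057], TCP at [0.183, -0.65, 0.231] pointing down, gripper open.
Joint ranges: [-2.76, 2.76], [-0.34, 2.15], [-1.52, 1.57], [0.19, 2.46], [-1.09, 4.23], [0.17, 1.99], [-2.82, 2.82]. Speed limits (rad/s): [2.22, 2.22, 3.01, 3.01, 3.14, 3.14, 3.14].

### API

Orientations are given as a unit quaternion [w, x, y, z].
In Python, from plant import * gives the robot as it stands. The module is installed in compiled form; this text tells all that it offers.
- The arm moves only by the tool apply_moves, never from a script. Its argument "series" is text: rows parted by semicolons, each of 6 numbers parted by spaces: the shift along the world's x, y, z in cm, then the turn, a rotation vector about the world's x, y, z in degrees. A call has 1 to 10 rows; each row is the pose to reach, as a shift and turn from the pose commanded when the call began; what a row does not reach only later rows make up. A row lasts 1/10 s, in which the tool goes at most 50 mm and 8.59 degrees, less where a joint would pass 70% of its speed; a pose out of reach is approached as far as the arm can. A call with a gripper value outside its range is refused whole. "gripper" is the opening in per cent of the stroke, from 0 (shut) to 100 (fully open), set as the call begins (left out, the last holds). The fingers move at their own pace and stop on an object; "newtons" is the grip in N (left out, the last holds). Time passes only in rows, so rows that repeat a pose let the fingers close. It gives the time, the measured TCP pose, the force and the opening at its end, in the units of the state.
- sense(): the state, without advancing time (a new reading comes with each control period).
- get_image(name): name is "scene" or "top"; returns a dict with "img" (384x512x3 uint8, blue, green, red), "range_z" (384x512 float32, m along the optical axis (not along the pixel's ray), 0 where there is no reading), "intrinsics" (3x3 intrinsics, pixels), "distortion" ([k1, k2, p1, p2, k3] as OpenCV has them; the pictures are not rectified), "rvec" (rotation vector, rad) and "tvec" (3), from world to camera coordinates, as OpenCV has them. Camera axes: x right, y down, z forward; pixel columns grow to the right and rows downward; lengths in m; the calibration is good to about 2 mm. A picture is of the moment at which its call begins.
- job_done(): hands the job in, once; it reports no verdict.
Trained networks look in the newest picture that a camera, given by its name, has taken for a name from the list of things; names that differ only in an ending like _2 or _b are one class to them, and where a whole thing is asked for, a point or a joint stands for the part that bears it (a point fixed in the world has none). Each returns a list of dicts, best first, with "conf" (0 to 1); they miss things now and then, are a little off and sometimes report something else, mostly with a low value. They report only what shows in the picture. A call takes as long as a camera call. They do not tell look-alikes from the thing itself.
- look_for(camera, name): "extent" ([centre column, centre row, width, height] in pixels, round what is visible of it).
- trace(camera, name): "region" (384x512 bool, what is visible of it) and "extent" ([centre column, centre row, width, height] in pixels, round what is visible of it).
The state is a dict: "time": time; "qpos": joint angles; "dq": joint speeds; "joint_efforts": joint torques, N m; "tool_pos": TCP position; "eef_rot": TCP orientation; "ft_force": force on the tool from outside, world axes, zero at the start; "wrist_torque": the same for the moment, N m; "grip_width": finger opening in m.
Only numpy, scipy, OpenCV 4.12 (cv2) and the standard library are available. Lean on these libraries where they do the work, as an engineer would, in place of code of your own. Each camera call takes 0.05 s, during which the arm holds its last target. There are 200 camera calls.

### The job

The middle tier of the green organiser is due for a wash. Lift the top tier off and put it aside, stand the middle tier upright in the middle of the round blue drip mat, then stack the top tier back on the bottom tier so that its foot drops home inside the rim. Set the tiers down gently without tipping them, leave the bottom tier where it stands and do not disturb the other things on the bench.

Things in the scene. Friction and masses are not known exactly. Their poses are not given: they have to be found in the camera images.
- top_grip (a point): Top tier, pale green, empty, 0.2 kg: open tray 134 (x) x 154 (y) x 56 mm high, walls 6 mm. A solid divider 12 mm thick along x through its middle is the grip, pinched across (along y): from the tray floor at 10 mm to 48 mm above the tray's underside, 65 mm clear on each side. The point is in the divider's middle, 34 mm above the underside; x along the divider, z up.
- middle_grip (a point): Middle tier, mid green, empty, 0.2 kg, between the other two at the start; same sizes, point and axes as the top tier. Under every tray a foot 114 x 134 mm, 6 mm deep (part of the 56 mm) drops inside the rim of the tray below with 4 mm of play all round, so stacked trays are 50 mm apart in height.
- bottom_grip (a point): Bottom tier, dark green, empty, 0.5 kg, standing loose on the bench; same sizes, point and axes as the top tier, so the point is 34 mm above the bench.
- mat_centre (a point): Round blue rubber drip mat, 230 mm across, 4 mm thick, fixed flat on the bench; the point is the centre of its upper face. Mat and organiser stand on opposite sides (left and right) of the robot, at least 440 mm apart; the bench half-way between them is always clear, with room for one tray turned any way.
- vase: Bisque vase, pinkish, 92 mm across, 160 mm high; origin at the centre of its underside. Bystander.
- tin: Aluminium tin with screw-top lid, 76 mm across, 66 mm high; origin under its centre. Bystander.
- callipers: White plastic callipers lying flat, 160 x 100 mm, 12 mm high; origin under the grey pivot, legs along +x. Bystander.
- modelling_tool: Dark rosewood modelling tool lying flat, 190 mm long along x, 20 mm wide, 10 mm high; origin under its middle. Bystander.
- brush_mug: Blue mug of brushes, 76 mm across, 180 mm high with the brushes; origin under its centre. Bystander.
- bisque_bowl: Small bisque bowl, 110 mm across, 50 mm high; origin under its centre. Bystander.
Mind the look-alikes: they are no part of the job. Leave any orange look-alike of the part that bears middle_grip alone.

How it is judged:
On the way, in this order (a step that is already met when the one before it is completed fails the run):
1. the top tier has been lifted off and is clear of the middle one, which is still on the bottom tier (horizontal distance between top_grip and middle_grip above 0.13 m and horizontal distance between middle_grip and bottom_grip below 0.015 m), for 0.2 s.
2. the middle tier stands on the mat, its centre within 35 mm of the mat's (horizontal distance between middle_grip and mat_centre below 0.035 m and z of middle_grip in the frame of mat_centre below 0.04 m and angle between middle_grip's own z axis and vertical below 0.06 rad), for 0.2 s.
At the end, for the whole second after the job is handed in: The middle tier stands upright (within 0.06 rad) on the mat, its centre within 35 mm of the mat's centre; the top tier is seated on the bottom tier: centres within 8 mm sideways, 46 to 53 mm apart in height, directions within 0.12 rad, level within 0.06 rad; both are at rest (all of step 2 and horizontal distance between top_grip and bottom_grip below 0.008 m and z of top_grip in the frame of bottom_grip between 0.046 and 0.053 m and angle between the x axis of top_grip and the x axis of bottom_grip, either way round below 0.12 rad and angle between top_grip's own z axis and vertical below 0.06 rad and linear speed of each of top_tier, middle_tier below 0.02 m/s); the robot touches nothing.
It fails at once if a tier is tipped by more than 0.5 rad (angle between any of top_grip, middle_grip, bottom_grip's own z axis and vertical above 0.5 rad).
It fails at once if the middle or top tier is dropped: faster than 0.7 m/s within 35 mm above where it is set down (bench or mat; for the top tier also the bottom tier) ((linear speed of middle_tier above 0.7 m/s and height (world z) of middle_grip below 0.073 m) or (linear speed of top_tier above 0.7 m/s and height (world z) of top_grip below 0.073 m) or (linear speed of top_tier above 0.7 m/s and horizontal distance between top_grip and bottom_grip below 0.03 m and z of top_grip in the frame of bottom_grip below 0.085 m)).
It fails at once if the bottom tier is shifted more than 30 mm (distance of bottom_grip from where it was at the start of the episode above 0.03 m).
It fails at once if a bystander is moved more than 30 mm (distance of any of vase, tin, callipers, modelling_tool, brush_mug, bisque_bowl from where it was at the start of the episode above 0.03 m).
It also fails if it takes over 72 s, if anything falls off the work surface, if the arm or the gripper's body presses on something with over 40 N, if the wrist force passes 120 N, or if a joint passes its speed limit or range.

## Working session

There is one attempt and no reset: what is moved stays moved. The work goes in short steps, Python scripts to look and compute and a tool call to move; the robot and the scene stay as the last step left them, time stands still between calls to the robot, and variables do not carry over. Pictures are saved under pics/ and viewed, about 8 in all and at most 12, crops included, and the job is handed in when it is done.

Besides the shell and the picture viewer there is one more tool, called after "Request:" in YAML: its name, and indented under it one key for each argument. apply_moves: Moves the arm, as the interface text tells. Its arguments: {"type":"object","properties":{"series":{"type":"string"},"gripper":{"type":"number"},"newtons":{"type":"number"}},"required":["series"]}

```bash
mkdir -p pics; cat > h.py <<'E'
from plant import *
import numpy as np, cv2
def cloud(d):
    K=np.array(d["intrinsics"],float);D=np.array(d["distortion"],float)
    R,_=cv2.Rodrigues(np.array(d["rvec"],float));t=np.array(d["tvec"],float).ravel()
    h,w=d["range_z"].shape
    u,v=np.meshgrid(np.arange(w),np.arange(h))
    p=cv2.undistortPoints(np.stack([u,v],-1).reshape(-1,1,2).astype(np.float64),K,D).reshape(h,w,2)
    z=d["range_z"].astype(float)
    c=np.dstack([p[...,0]*z,p[...,1]*z,z])
    W=(c-t)@R
    W[z<=0]=np.nan
    return W
E
python3 - <<'E'
from h import *
s=sense();print(s["time"],s["tool_pos"],s["eef_rot"],s["grip_width"])
ims=[]
for c in ("scene","top"):
    d=get_image(c);W=cloud(d);cv2.imwrite(f"pics/{c}0.png",d["img"]);np.savez(f"{c}0.npz",W=W,img=d["img"])
    for n in ["top_grip","middle_grip","bottom_grip","mat_centre","vase","tin","callipers","modelling_tool","brush_mug","bisque_bowl"]:
        for r in trace(c,n)[:3]:
            P=W[r["region"]];P=P[~np.isnan(P[:,0])]
            if len(P): print(c,n,round(r["conf"],2),np.round(r["extent"]),np.round(np.median(P,0),3),np.round(np.percentile(P,2,0),3),np.round(np.percentile(P,98,0),3))
E
```

```text
0.0 [ 0.1830432  -0.64921429  0.23043405] [-0.09628362 -0.70033404 -0.09745427  0.70054576] 0.0855274589752098
scene top_grip 0.81 [327. 225.  62.  61.] [0.527 0.226 0.123] [0.469 0.151 0.106] [0.604 0.301 0.156]
scene middle_grip 0.82 [356. 201.  59.  47.] [0.296 0.256 0.033] [0.221 0.16  0.001] [0.38  0.342 0.058]
scene middle_grip 0.74 [319. 254.  56.  26.] [0.601 0.231 0.081] [0.596 0.156 0.058] [0.605 0.302 0.104]
scene middle_grip 0.67 [227. 151.  50.  32.] [ 0.245 -0.237  0.031] [ 0.177 -0.321  0.007] [ 0.331 -0.154  0.057]
scene bottom_grip 0.75 [319. 266.  54.  27.] [0.599 0.229 0.03 ] [0.595 0.153 0.006] [0.605 0.301 0.054]
scene mat_centre 0.85 [187. 203.  70.  47.] [ 0.518 -0.255  0.003] [ 0.408 -0.361 -0.002] [ 0.619 -0.154  0.007]
scene mat_centre 0.66 [318. 264.  56.  23.] [0.599 0.229 0.03 ] [0.594 0.153 0.006] [0.605 0.303 0.054]
scene vase 0.61 [404. 275.  36.  50.] [0.594 0.458 0.103] [0.554 0.419 0.007] [0.615 0.498 0.161]
scene tin 0.57 [264. 284.  31.  34.] [0.742 0.126 0.064] [0.698 0.087 0.002] [0.765 0.156 0.069]
scene callipers 0.79 [203. 290.  44.  41.] [ 0
[... 1262 characters left out ...]
 32.] [0.731 0.299 0.023] [0.676 0.244 0.003] [0.769 0.341 0.054]
top tin 0.7 [226. 122.  26.  30.] [0.723 0.119 0.066] [0.696 0.086 0.009] [0.762 0.152 0.073]
top callipers 0.82 [274. 112.  35.  53.] [ 0.787 -0.023  0.01 ] [ 0.71  -0.079  0.001] [0.865 0.02  0.018]
top modelling_tool 0.67 [343. 136.  55.  21.] [ 0.694 -0.222  0.008] [ 0.669 -0.313 -0.003] [ 0.719 -0.148  0.016]
top brush_mug 0.86 [423. 172.  41.  39.] [ 0.538 -0.442  0.089] [ 0.51  -0.482  0.012] [ 0.579 -0.412  0.182]
top bisque_bowl 0.56 [173. 129.  39.  39.] [0.731 0.299 0.023] [0.676 0.242 0.003] [0.771 0.34  0.054]
top bisque_bowl 0.41 [196. 190.  46.  48.] [0.473 0.157 0.035] [ 0.468  0.146 -0.002] [0.599 0.282 0.061]
```

```bash
python3 -c "
import cv2,numpy as np
cv2.imwrite('pics/a.png',cv2.resize(np.vstack([cv2.imread('pics/scene0.png')]),(800,600)))
cv2.imwrite('pics/b.png',cv2.resize(cv2.imread('pics/top0.png'),(800,600)))"
```

```text
(no output)
```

View pics/a.png

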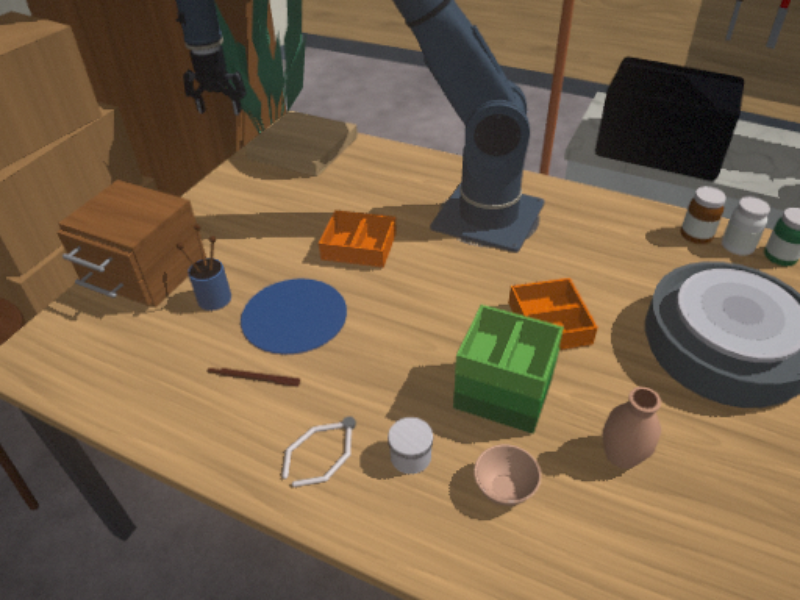

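View pics/b.png

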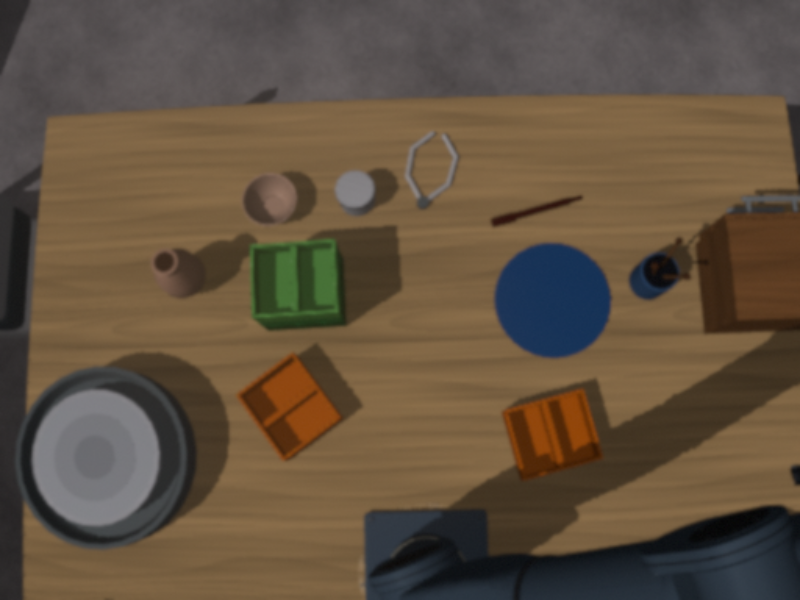

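The green stack is at about (297,284) in the 800-px top view, with the mat at (552,300). Two orange look-alikes are at (290,407) and (552,433). The bench between the stack and the mat is clear. Next I'll refine the poses.

```bash
cat >> h.py <<'E'
def tray(W,img,c,zlo,zhi,r=0.13):
    # fit a rectangle to rim points of a green tray near c; returns centre,size,yaw of long side-as-y
    hsv=cv2.cvtColor(img,cv2.COLOR_BGR2HSV)
    g=(hsv[...,0]>35)&(hsv[...,0]<85)&(hsv[...,1]>80)
    m=g&(W[...,2]>zlo)&(W[...,2]<zhi)&(np.hypot(W[...,0]-c[0],W[...,1]-c[1])<r)
    P=W[m]
    (cx,cy),(a,b),ang=cv2.minAreaRect(P[:,:2].astype(np.float32)*1000)
    return len(P),np.round([cx,cy,a,b,ang],1),np.round(np.median(P[:,2]),4)
from scipy.optimize import least_squares
def rim(W,img,c,zlo,zhi,r=0.13):
    """fit rim outline template (rect mid-wall line 128x148) robustly"""
    hsv=cv2.cvtColor(img,cv2.COLOR_BGR2HSV)
    g=(hsv[...,0]>35)&(hsv[...,0]<85)&(hsv[...,1]>80)
    m=g&(W[...,2]>zlo)&(W[...,2]<zhi)&(np.hypot(W[...,0]-c[0],W[...,1]-c[1])<r)
    P=W[m][:,:2]
    def f(p):
        s,k=np.sin(p[2]),np.cos(p[2]);d=P-p[:2];x=d[:,0]*k+d[:,1]*s;y=-d[:,0]*s+d[:,1]*k
        qx,qy=np.abs(x)-.064,np.abs(y)-.074
        sd=np.where((qx>0)|(qy>0),np.hypot(np.maximum(qx,0),np.maximum(qy,0)),np.maximum(qx,qy))
        return sd
    o=least_squares(f,[c[0],c[1],0],loss="soft_l1",f_scale=.002)
    return len(P),np.round(o.x[:2]*1000,1),round(np.degrees(o.x[2]),2),round(float(np.abs(f(o.x)).mean()*1000),2)
E
python3 - <<'E'
from h import *
for c in ("scene","top"):
    d=np.load(f"{c}0.npz");W,img=d["W"],d["img"]
    print(c,tray(W,img,(.535,.224),.148,.165),rim(W,img,(.535,.224),.150,.165))
    hsv=cv2.cvtColor(img,cv2.COLOR_BGR2HSV)
    m=(hsv[...,0]>100)&(hsv[...,0]<125)&(hsv[...,1]>120)&(W[...,2]<.012)&(W[...,2]>-.01)&(np.hypot(W[...,0]-.515,W[...,1]+.257)<.14)
    P=W[m];print("mat",cv2.minEnclosingCircle(P[:,:2].astype(np.float32)),np.round(np.mean(P,0),4))
    m=(W[...,2]>.138)&(W[...,2]<.152)&(abs(W[...,0]-.535)<.045)&(abs(W[...,1]-.224)<.02)
    P=W[m];q=np.linalg.svd(P[:,:2]-P[:,:2].mean(0),full_matrices=False)[2][0] if len(P)>3 else 0
    print("div",len(P),P.mean(0) if len(P) else 0,q)
from scipy.spatial.transform import Rotation as R
q=sense()["eef_rot"];print(R.from_quat(q[[1,2,3,0]] if hasattr(q,'shape') else [q[1],q[2],q[3],q[0]]).as_matrix().round(3))
E
```

```text
scene (549, array([535.7, 224.1, 137.4, 155.3,   1.9]), np.float64(0.1537)) (459, array([536.1, 224.5]), np.float64(2.56), 1.9)
mat ((0.5112168788909912, -0.2606149911880493), 0.11639983206987381) [ 0.5161 -0.257   0.0032]
div 122 [0.53682554 0.22472253 0.14637822] [0.99928599 0.03778253]
top (636, array([537.6, 223.9, 136.2, 154.3,   2.6]), np.float64(0.155)) (535, array([536.7, 223.3]), np.float64(2.36), 5.54)
mat ((0.5147373080253601, -0.26069375872612), 0.11235097050666809) [ 0.5136 -0.2597  0.0044]
div 135 [0.53522219 0.22130437 0.14795634] [-0.99864081 -0.05212043]
[[-0.     0.271 -0.962]
 [ 0.    -0.962 -0.271]
 [-1.    -0.     0.   ]]
```

Request:
apply_moves:
  series: "5 4 5 0 0 0;10 8 5 0 0 0;15 12 5 0 0 0;20 16 5 0 0 0;25 20 5 0 0 0;29 23 5 0 0 0;32 27 5 0 0 0;35 31 5 0 0 0;37 35 5 0 0 0;39 39.5 5 0 0 0"
  gripper: 100

```text
time: 2.1
tool_pos: [0.5362, -0.3148, 0.2811]
eef_rot: [0.097, 0.701, 0.097, -0.7]
ft_force: [0.4, -0.1, 0.2]
grip_width: 0.0858
```

Request:
apply_moves:
  series: "1 4.5 0 0 0 -7;2 9 0 0 0 -13.3;2 14 0 0 0 -13.3;2 19 0 0 0 -13.3;1 24 0 0 0 -13.3;0 29 0 0 0 -13.3;-1 34 0 0 0 -13.3;-2 39 0 0 0 -13.3;-3 44 0 0 0 -13.3;-3.7 47.8 0 0 0 -13.3"

```text
time: 3.1
tool_pos: [0.497, 0.1642, 0.2815]
eef_rot: [0.015, 0.707, 0.016, -0.707]
ft_force: [-0.2, -0.5, 0.2]
grip_width: 0.0856
```

```bash
cat >> h.py <<'E'
def st():
    s=sense();q=s["eef_rot"]
    from scipy.spatial.transform import Rotation as R
    M=R.from_quat([q[1],q[2],q[3],q[0]]).as_matrix()
    print(round(s["time"],2),"pos",np.round(s["tool_pos"],4),"jaw yaw",round(np.degrees(np.arctan2(M[1,1],M[0,1])),2),"down",np.round(M[:,0],3),"F",np.round(s["ft_force"],1),"w",round(s["grip_width"],4),"q7",round(s["qpos"][6],2))
E
python3 -c "
from h import *;st()"
```

```text
3.1 pos [0.497  0.1642 0.2815] jaw yaw -87.49 down [ 0.001  0.001 -1.   ] F [-0.2 -0.5  0.2] w 0.0856 q7 -1.98
```

Request:
apply_moves:
  series: "3.9 5.9 0 0 0 0;3.9 5.9 0 0 0 0;3.9 5.9 0 0 0 0;3.9 5.9 0 0 0 0"

```text
time: 3.5
tool_pos: [0.5367, 0.2203, 0.2808]
eef_rot: [-0.015, -0.707, -0.015, 0.707]
ft_force: [-0.1, -0.8, -0.7]
grip_width: 0.0853
```

```bash
python3 -c "
from h import *;st()"
```

```text
3.5 pos [0.5367 0.2203 0.2808] jaw yaw -87.54 down [-0.001 -0.001 -1.   ] F [-0.1 -0.8 -0.7] w 0.0853 q7 -2.05
```

Request:
apply_moves:
  series: "0 0.35 -4 0 0 0;0 0.35 -8 0 0 0;0 0.35 -12 0 0 0;0 0.35 -14.5 0 0 0;0 0.35 -15.5 0 0 0;0 0.35 -16.1 0 0 0;0 0.35 -16.1 0 0 0"

```text
time: 4.2
tool_pos: [0.5372, 0.2236, 0.1207]
eef_rot: [0.015, 0.707, 0.015, -0.707]
ft_force: [0.8, 1.4, 0.5]
grip_width: 0.0851
```

Request:
apply_moves:
  series: "0 0 0 0 0 0;0 0 0 0 0 0;0 0 0 0 0 0;0 0 0 0 0 0;0 0 0 0 0 0;0 0 0 0 0 0;0 0 0 0 0 0;0 0 0 0 0 0"
  gripper: 0
  newtons: 40

```text
time: 5.0
tool_pos: [0.5371, 0.2242, 0.1205]
eef_rot: [0.015, 0.707, 0.015, -0.707]
ft_force: [-1.4, -0.0, 5.5]
grip_width: 0.0112
```

```bash
python3 -c "
from h import *;st()"
```

```text
5.0 pos [0.5371 0.2242 0.1205] jaw yaw -87.56 down [ 0.  0. -1.] F [-1.4 -0.   5.5] w 0.0112 q7 -2.1
```

Request:
apply_moves:
  series: "0 0 0.5 0 0 0;0 0 1.5 0 0 0;0 0 3.5 0 0 0;0 0 6.5 0 0 0;0 0 9.5 0 0 0;0 -3 10 0 0 0;0 -7 10 0 0 0;-0.5 -11 10 0 0 0;-0.5 -15 10 0 0 0;-0.5 -19 9 0 0 0"

```text
time: 6.0
tool_pos: [0.5322, 0.0327, 0.2117]
eef_rot: [0.015, 0.708, 0.015, -0.706]
ft_force: [1.7, -0.5, -2.5]
grip_width: 0.0115
```

```bash
python3 -c "
from h import *;st()
d=get_image('scene');W=cloud(d);np.savez('s1.npz',W=W,img=d['img']);cv2.imwrite('pics/c.png',cv2.resize(d['img'][120:320,80:460],(760,400)))
st()"
```

```text
6.0 pos [0.5322 0.0327 0.2117] jaw yaw -87.54 down [ 0.003  0.    -1.   ] F [ 1.7 -0.5 -2.5] w 0.0115 q7 -1.73
6.05 pos [0.5309 0.0238 0.2094] jaw yaw -88.0 down [-0.001 -0.005 -1.   ] F [-1.2 -8.6 -4.1] w 0.0114 q7 -1.72
```

View pics/c.png

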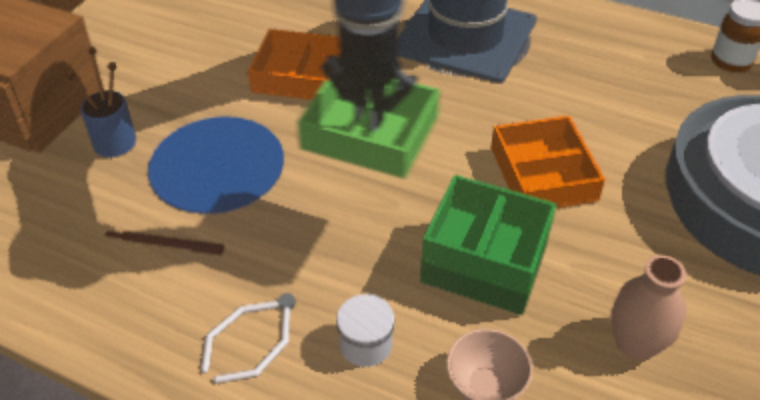

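Request:
apply_moves:
  series: "0 -3 0 0 0 0;0 -4.5 -3 0 0 0;0 -4.5 -7 0 0 0;0 -4.5 -11 0 0 0;0 -4.5 -14 0 0 0;0 -4.5 -16 0 0 0;0 -4.5 -17.2 0 0 0;0 -4.5 -17.8 0 0 0;0 -4.5 -18.2 0 0 0;0 -4.5 -18.2 0 0 0"

```text
time: 7.05
tool_pos: [0.5323, -0.0109, 0.0286]
eef_rot: [0.015, 0.707, 0.015, -0.707]
ft_force: [0.9, 0.1, -2.3]
grip_width: 0.0114
```

```bash
python3 -c "
from h import *;st()
d=np.load('s1.npz')
print(rim(d['W'],d['img'],(.536,.224),.09,.115))"
```

```text
7.05 pos [ 0.5323 -0.0109  0.0286] jaw yaw -87.56 down [ 0.001  0.    -1.   ] F [ 0.9  0.1 -2.3] w 0.0114 q7 -1.69
(848, array([536.8, 225.8]), np.float64(2.37), 7.28)
```

Middle tier hasn't moved. I'll lower the top tier the last 8 mm.

Request:
apply_moves:
  series: "0 0 -0.3 0 0 0;0 0 -0.6 0 0 0;0 0 -0.8 0 0 0;0 0 -0.8 0 0 0;0 0 -0.8 0 0 0"

```text
time: 7.55
tool_pos: [0.5321, -0.011, 0.0205]
eef_rot: [0.015, 0.707, 0.015, -0.707]
ft_force: [-1.8, -0.8, 2.2]
grip_width: 0.0114
```

Request:
apply_moves:
  series: "0 0 0 0 0 0;0 0 0 0 0 0;0 0 0 0 0 0;0 0 0 0 0 0;0 0 0 0 0 0;0 0 0 0 0 0"
  gripper: 100

```text
time: 8.15
tool_pos: [0.5319, -0.0109, 0.0201]
eef_rot: [-0.015, -0.707, -0.015, 0.707]
ft_force: [-0.3, -0.4, 0.1]
grip_width: 0.0852
```

```bash
python3 -c "
from h import *;st()"
```

```text
8.15 pos [ 0.5319 -0.0109  0.0201] jaw yaw -87.55 down [-0.  0. -1.] F [-0.3 -0.4  0.1] w 0.0852 q7 -1.69
```

Request:
apply_moves:
  series: "0 0 4 0 0 0;0 0 9 0 0 0;0 0 13 0 0 0;0 2 16 0 0 0;0 6.5 16 0 0 0;0 11 16 0 0 0;0.5 15.5 16 0 0 0;0.5 20 16 0 0 0;0.5 23.5 16 0 0 0;0.5 23.5 16 0 0 0"

```text
time: 9.15
tool_pos: [0.5356, 0.2308, 0.18]
eef_rot: [-0.017, -0.707, -0.019, 0.707]
ft_force: [0.2, -0.7, 0.1]
grip_width: 0.085
```

Request:
apply_moves:
  series: "0 0 -3 0 0 0;0 0 -6 0 0 0;0 0 -8.5 0 0 0;0 0 -10 0 0 0;0 0 -10.9 0 0 0;0 0 -10.9 0 0 0"

```text
time: 9.75
tool_pos: [0.5364, 0.2233, 0.0702]
eef_rot: [-0.015, -0.706, -0.015, 0.708]
ft_force: [0.3, -0.4, 0.6]
grip_width: 0.0853
```

```bash
python3 -c "
from h import *;st()"
```

```text
9.75 pos [0.5364 0.2233 0.0702] jaw yaw -87.58 down [-0.002 -0.001 -1.   ] F [ 0.3 -0.4  0.6] w 0.0853 q7 -2.1
```

Request:
apply_moves:
  series: "0 0 0 0 0 0;0 0 0 0 0 0;0 0 0 0 0 0;0 0 0 0 0 0;0 0 0 0 0 0;0 0 0 0 0 0;0 0 0 0 0 0;0 0 0 0 0 0"
  gripper: 0

```text
time: 10.55
tool_pos: [0.5371, 0.2242, 0.0716]
eef_rot: [0.015, 0.707, 0.015, -0.707]
ft_force: [-0.4, -0.5, 5.4]
grip_width: 0.0112
```

Request:
apply_moves:
  series: "0 0 0.5 0 0 0;0 0 1.5 0 0 0;0 0 3.5 0 0 0;0 0 6.5 0 0 0;0 0 9.5 0 0 0;0 -3 11 0 0 0;0 -7 11 0 0 0;0 -11 11 0 0 0;0 -15 11 0 0 0;0 -19 11 0 0 0"

```text
time: 11.55
tool_pos: [0.5365, 0.0325, 0.1818]
eef_rot: [0.015, 0.707, 0.015, -0.707]
ft_force: [0.6, -0.1, -2.1]
grip_width: 0.0114
```

```bash
python3 -c "
from h import *;st()
d=get_image('scene');W=cloud(d);np.savez('s2.npz',W=W,img=d['img']);cv2.imwrite('pics/d.png',cv2.resize(d['img'][120:320,80:460],(760,400)))
st();print(rim(W,d['img'],(.536,.224),.045,.065))"
```

```text
11.55 pos [0.5365 0.0325 0.1818] jaw yaw -87.55 down [ 0.  0. -1.] F [ 0.6 -0.1 -2.1] w 0.0114 q7 -1.74
11.6 pos [0.5362 0.0237 0.1817] jaw yaw -88.01 down [-0.001 -0.005 -1.   ] F [-0.2 -9.  -3.3] w 0.0114 q7 -1.73
(654, array([535.7, 224.7]), np.float64(2.47), 7.18)
```

View pics/d.png

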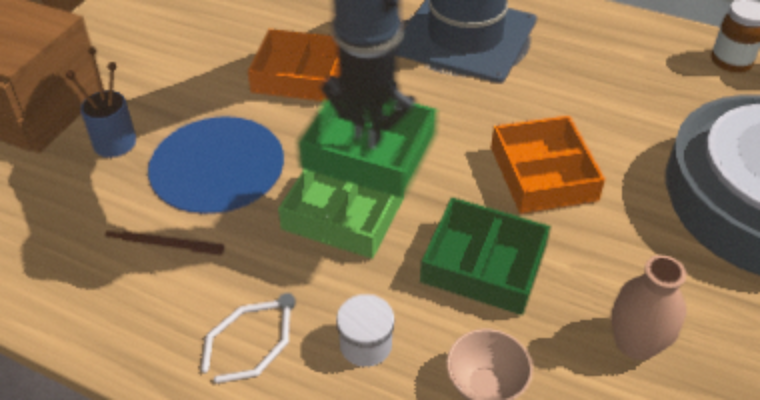

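The middle tier (370,145 in the crop) is held. The top tier stands on the bench and the bottom tier is in place at (487,255).

Request:
apply_moves:
  series: "0 -4.5 0 0 0 0;0 -9 0 0 0 0;-0.5 -13.5 0 0 0 0;-1 -18 0 0 0 0;-1.5 -22 0 0 0 0;-2 -26 0 0 0 0;-2.3 -29.3 -1 0 0 0;-2.3 -29.3 -4 0 0 0;-2.3 -29.3 -8 0 0 0;-2.3 -29.3 -11 0 0 0"

```text
time: 12.6
tool_pos: [0.5134, -0.2589, 0.0699]
eef_rot: [-0.015, -0.707, -0.015, 0.707]
ft_force: [0.9, 0.7, -3.3]
grip_width: 0.0115
```

Request:
apply_moves:
  series: "0 0 -1.5 0 0 0;0 0 -2.8 0 0 0;0 0 -3.5 0 0 0;0 0 -3.9 0 0 0;0 0 -3.9 0 0 0"

```text
time: 13.1
tool_pos: [0.5141, -0.2589, 0.0324]
eef_rot: [0.015, 0.707, 0.015, -0.707]
ft_force: [0.4, 0.2, -3.3]
grip_width: 0.0114
```

```bash
python3 -c "
from h import *;st()"
```

```text
13.1 pos [ 0.5141 -0.2589  0.0324] jaw yaw -87.55 down [ 0. -0. -1.] F [ 0.4  0.2 -3.3] w 0.0114 q7 -1.21
```

Request:
apply_moves:
  series: "0 0 -0.3 0 0 0;0 0 -0.5 0 0 0;0 0 -0.7 0 0 0;0 0 -0.7 0 0 0;0 0 -0.7 0 0 0"

```text
time: 13.6
tool_pos: [0.5141, -0.259, 0.0256]
eef_rot: [0.015, 0.707, 0.015, -0.707]
ft_force: [-0.9, 1.0, 4.1]
grip_width: 0.0113
```

Request:
apply_moves:
  series: "0 0 0 0 0 0;0 0 0 0 0 0;0 0 0 0 0 0;0 0 0 0 0 0;0 0 0 0 0 0;0 0 0 0 0 0"
  gripper: 100

```text
time: 14.2
tool_pos: [0.5139, -0.259, 0.0251]
eef_rot: [0.015, 0.707, 0.015, -0.707]
ft_force: [0.0, 0.8, 0.4]
grip_width: 0.0855
```

Request:
apply_moves:
  series: "0 0 4 0 0 0;0 0 9 0 0 0;0 0 13 0 0 0;0 2 16 0 0 0;0.3 6.5 16 0 0 0;0.6 11 16 0 0 0;1 15.5 16 0 0 0;1.5 20 16 0 0 0;1.8 24.7 16 0 0 0;1.8 24.7 16 0 0 0"

```text
time: 15.2
tool_pos: [0.5322, -0.0039, 0.1854]
eef_rot: [0.017, 0.707, 0.02, -0.707]
ft_force: [-0.2, -0.9, 0.3]
grip_width: 0.085
```

```bash
python3 -c "
from h import *;st()
for c in ('top','scene'):
    d=get_image(c);W=cloud(d)
    print(c,'mid',rim(W,d['img'],(.514,-.259),.052,.068),'bot',rim(W,d['img'],(.536,.224),.05,.065),'top',rim(W,d['img'],(.532,-.011),.05,.065))
    cv2.imwrite('pics/e_%s.png'%c,cv2.resize(d['img'],(800,600)))
st()"
```

```text
15.2 pos [ 0.5322 -0.0039  0.1854] jaw yaw -86.98 down [ 0.001  0.004 -1.   ] F [-0.2 -0.9  0.3] w 0.085 q7 -1.65
top mid (549, array([ 514.7, -257.4]), np.float64(2.42), 7.75) bot (453, array([536.6, 223.2]), np.float64(2.35), 6.19) top (68, array([531.8, -10.5]), np.float64(2.39), 1.31)
scene mid (408, array([ 513.7, -256.9]), np.float64(2.48), 4.16) bot (424, array([535.1, 224.5]), np.float64(2.39), 2.17) top (377, array([531.1,  -9.8]), np.float64(2.49), 2.32)
15.3 pos [ 0.5319 -0.0106  0.1852] jaw yaw -87.37 down [-0.  0. -1.] F [ 0.6 -0.6 -0.5] w 0.0852 q7 -1.65
```

View pics/e_scene.png

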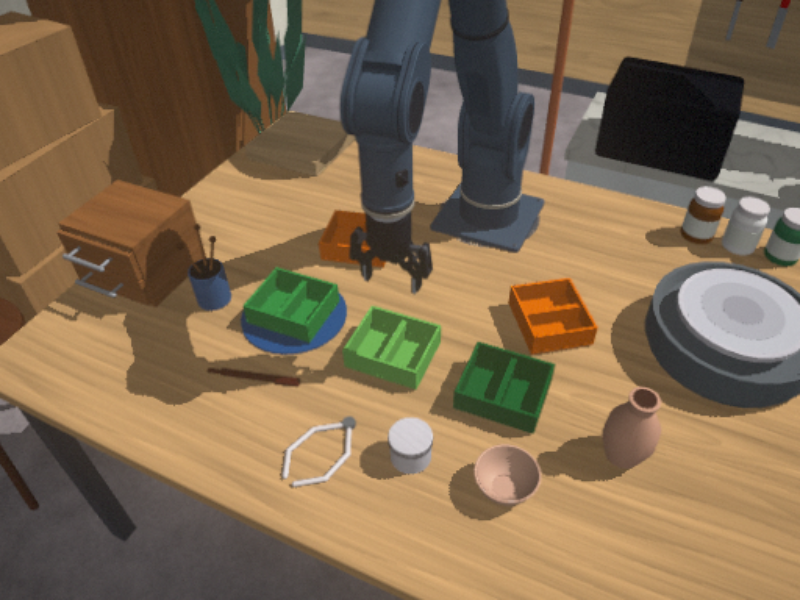

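The middle tier stands on the mat at (291,305). The top tier is at (393,347) and the bottom tier at (504,386). The bystanders look undisturbed. Next I'll regrasp the top tier.

Request:
apply_moves:
  series: "0 0 -4 0 0 0;0 0 -8 0 0 0;0 0 -12 0 0 0;0 0 -14.5 0 0 0;0 0 -15.8 0 0 0;0 0 -16.4 0 0 0;0 0 -16.4 0 0 0"

```text
time: 16.0
tool_pos: [0.5321, -0.0127, 0.0212]
eef_rot: [-0.015, -0.707, -0.015, 0.707]
ft_force: [0.0, -0.0, 1.5]
grip_width: 0.0852
```

Request:
apply_moves:
  series: "0 0 0 0 0 0;0 0 0 0 0 0;0 0 0 0 0 0;0 0 0 0 0 0;0 0 0 0 0 0;0 0 0 0 0 0;0 0 0 0 0 0;0 0 0 0 0 0"
  gripper: 0

```text
time: 16.8
tool_pos: [0.5321, -0.0119, 0.0216]
eef_rot: [0.015, 0.707, 0.015, -0.707]
ft_force: [-0.7, 0.3, 5.0]
grip_width: 0.0113
```

```bash
python3 -c "
from h import *;st()"
```

```text
16.8 pos [ 0.5321 -0.0119  0.0216] jaw yaw -87.55 down [ 0.001  0.    -1.   ] F [-0.7  0.3  5. ] w 0.0113 q7 -1.7
```

Request:
apply_moves:
  series: "0 0 1 0 0 0;0 0 4 0 0 0;0 0 8 0 0 0;0 2 11 0 0 0;0 6 12 0 0 0;0.4 10 12 0 0 0;0.4 14 12 0 0 0;0.4 18 12 0 0 0;0.4 22 12 0 0 0;0.4 23.4 12 0 0 0"

```text
time: 17.8
tool_pos: [0.5347, 0.2276, 0.1416]
eef_rot: [-0.016, -0.707, -0.018, 0.707]
ft_force: [0.1, 0.2, -3.2]
grip_width: 0.0115
```

Request:
apply_moves:
  series: "0 0 0 0 0 0;0 0 -2 0 0 0;0 0 -3.5 0 0 0;0 0 -4.5 0 0 0;0 0 -5 0 0 0;0 0 -5 0 0 0;0 0 -5 0 0 0"

```text
time: 18.5
tool_pos: [0.5363, 0.2218, 0.0917]
eef_rot: [0.015, 0.707, 0.015, -0.707]
ft_force: [1.1, 0.5, -2.0]
grip_width: 0.0114
```

```bash
python3 -c "
from h import *;st()
for c in ('top','scene'):
    d=get_image(c);W=cloud(d)
    print(c,'top',rim(W,d['img'],(.536,.224),.115,.135),'bot',rim(W,d['img'],(.536,.224),.05,.065))
st()"
```

```text
18.5 pos [0.5363 0.2218 0.0917] jaw yaw -87.58 down [ 0.001  0.    -1.   ] F [ 1.1  0.5 -2. ] w 0.0114 q7 -2.08
top top (137, array([534.8, 222. ]), np.float64(3.09), 1.59) bot (12, array([545., 222.]), np.float64(2.08), 0.19)
scene top (493, array([535. , 223.1]), np.float64(2.77), 9.14) bot (207, array([534.8, 225.6]), np.float64(2.41), 1.94)
18.6 pos [0.5363 0.2221 0.0918] jaw yaw -87.57 down [ 0.001  0.    -1.   ] F [ 0.   0.6 -2.6] w 0.0108 q7 -2.08
```

Request:
apply_moves:
  series: "0 0.13 0 0 0 0;0 0.13 -0.5 0 0 0;0 0.13 -0.9 0 0 0;0 0.13 -1.2 0 0 0;0 0.13 -1.5 0 0 0;0 0.13 -1.75 0 0 0;0 0.13 -1.95 0 0 0;0 0.13 -2 0 0 0;0 0.13 -2 0 0 0"

```text
time: 19.5
tool_pos: [0.5359, 0.2233, 0.0716]
eef_rot: [0.015, 0.707, 0.015, -0.707]
ft_force: [-2.4, -1.7, 4.5]
grip_width: 0.0112
```

```bash
python3 -c "
from h import *;st()
d=get_image('scene');W=cloud(d);np.savez('s5.npz',W=W,img=d['img'])
print(rim(W,d['img'],(.536,.224),.1,.112),tray(W,d['img'],(.536,.224),.095,.115));st()"
```

```text
19.5 pos [0.5359 0.2233 0.0716] jaw yaw -87.56 down [ 0.  0. -1.] F [-2.4 -1.7  4.5] w 0.0112 q7 -2.08
(325, array([534.5, 224.3]), np.float64(2.79), 2.61) (472, array([533.9, 224.2, 138.9, 156. ,   2.9]), np.float64(0.103))
19.55 pos [0.5359 0.2233 0.0716] jaw yaw -87.56 down [ 0.  0. -1.] F [-2.7 -1.5  5.6] w 0.0113 q7 -2.08
```

Request:
apply_moves:
  series: "0 0 0 0 0 0;0 0 0 0 0 0;0 0 0 0 0 0;0 0 0 0 0 0;0 0 0 0 0 0;0 0 0 0 0 0"
  gripper: 100

```text
time: 20.15
tool_pos: [0.5359, 0.2234, 0.0711]
eef_rot: [-0.015, -0.707, -0.015, 0.707]
ft_force: [-0.1, -0.1, -0.0]
grip_width: 0.0852
```

Request:
apply_moves:
  series: "0 0 2 0 0 0;0 0 6 0 0 0;0 0 11 0 0 0;0 0 15 0 0 0;0 -4 18 0 0 0;0 -9 18 0 0 0;0 -14 18 0 0 0;0 -19 18 0 0 0;0 -22 18 0 0 0;0 -22 18 0 0 0"

```text
time: 21.15
tool_pos: [0.5355, -0.0024, 0.2513]
eef_rot: [-0.013, -0.707, -0.011, 0.707]
ft_force: [0.8, 0.4, 0.8]
grip_width: 0.0855
```

```bash
python3 -c "
from h import *;st()
for c in ('top','scene'):
    d=get_image(c);W=cloud(d)
    print(c,'top',rim(W,d['img'],(.536,.224),.1,.115),tray(W,d['img'],(.536,.224),.1,.115),'mid',rim(W,d['img'],(.514,-.257),.052,.068),tray(W,d['img'],(.514,-.257),.054,.068))
    for n in ['vase','tin','callipers','modelling_tool','brush_mug','bisque_bowl']:
        r=trace(c,n)[:1]
        if r: print(n,np.round(np.nanmedian(W[r[0]['region']],0),3))
    cv2.imwrite('pics/f_%s.png'%c,cv2.resize(d['img'],(800,600)))
st()"
```

```text
21.15 pos [ 0.5355 -0.0024  0.2513] jaw yaw -88.0 down [ 0.    -0.002 -1.   ] F [0.8 0.4 0.8] w 0.0855 q7 -1.64
top top (491, array([535.8, 223.3]), np.float64(2.49), 5.32) (491, array([536.5, 223.9, 136.1, 153.7,   2.5]), np.float64(0.1057)) mid (537, array([ 514.3, -257.4]), np.float64(2.32), 6.63) (470, array([ 514.9, -258.3,  136. ,  154.9,    2. ]), np.float64(0.0599))
vase [0.562 0.444 0.11 ]
tin [0.723 0.122 0.066]
modelling_tool [ 0.694 -0.23   0.009]
brush_mug [ 0.539 -0.446  0.09 ]
bisque_bowl [0.731 0.298 0.022]
scene top (455, array([534.9, 224.4]), np.float64(2.81), 2.2) (455, array([534.4, 224.4, 138.4, 155. ,   2.5]), np.float64(0.1045)) mid (410, array([ 513.7, -256.7]), np.float64(2.02), 4.31) (331, array([ 513.3, -256.8,  140.4,  157.6,    3.4]), np.float64(0.0584))
vase [0.594 0.457 0.102]
tin [0.742 0.126 0.065]
callipers [ 0.787 -0.022  0.008]
modelling_tool [ 0.693 -0.23   0.008]
brush_mug [ 0.56  -0.433  0.077]
bisque_bowl [0.704 0.289 0.023]
21.85 pos [0.5359 0.0035 0.2511] jaw yaw -87.54 down [-0.  0. -1.] F [-0.6 -0.2 -0.3] w 0.0854 q7 -1.65
```

View pics/f_scene.png

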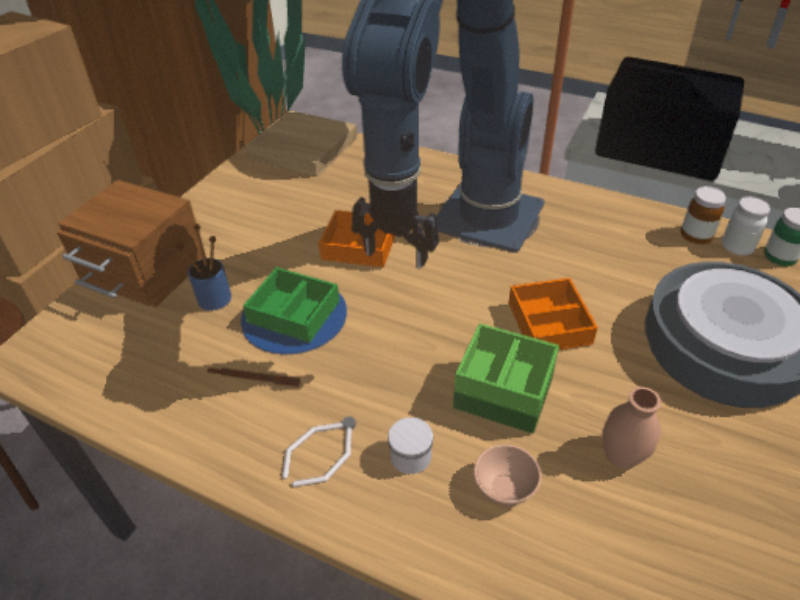

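The top tier is seated on the bottom tier at (507,375), with its rim at about 0.105 m. The middle tier is on the mat at (291,305), and the gripper is clear of everything. I'm handing the job in.

```bash
python3 -c "
from plant import *;print(job_done())"
```

```text
the job is handed in; nothing more can be done
None
```

The middle tier now stands on the drip mat and the top tier is seated back on the bottom tier. I handed the job in at about 22 s; no verdict was reported.

- **Moves:** I lifted the top tier off and set it on the clear bench between the mat and the organiser. I then stood the middle tier on the mat and stacked the top tier back on the bottom one.
- **Top tier:** its centre is at (535, 224) mm, within about 1–2 mm of where I measured the bottom tier. The rim is at about 105 mm, which matches a seated height of about 106 mm. Its direction agrees within about 0.5°.
- **Middle tier:** its centre is at (514, -257) mm, about 2 mm from the mat's centre, with the rim at 58–60 mm.
- **Bystanders:** before and after measurements agree to within about 10 mm. The network missed the callipers in the last top view, but they were found in the scene view, about 10 mm from the first reading. I put that down to detection noise, as nothing touched them.
- **Robot:** the gripper was open and clear of everything at the end.

The two cameras disagreed by 1–2 mm on the tier positions, which is within their calibration.

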